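Unlock the wire brush from its guard and hold it level, bristles down

TASK

The brass wire brush is locked head-down in its sloping guard by a sprung steel keeper bar. Wind the brass wing key clockwise (seen from above), a part of a turn at a time, up to its stop so that the bar is drawn back; then draw the brush out of the guard, turn it level with its bristles facing straight down, and finish while still holding it like that, still, with its middle at least 20 cm above the bench top. Leave the screwdriver, the chuck key and the felt wheel where they lie.

Things in the scene. Friction and masses are not known exactly. Their poses are not given: they have to be found in the camera images.
- holder: Grey holder fixed to the bench, 118 x 175 mm. Origin on the bench top under its middle; x to its back, y to its left, z up. Right (y = -55 mm): sloping brush guard, 34 mm wide. Left (y = +55 mm): winder housing 56 x 56 mm, 88 mm high, wing key on top (axis at x = -28). The keeper bar, 8 x 6 mm, runs from the housing at 74 mm height, x = -12 mm, across the guard's mouth.
- key_grip (a point): Centre of the brass key's wing, on its upright turning axis, 114 mm above the bench. The wing is an upright plate 44 mm long, 8 mm thick, 24 mm high (102 to 126 mm above the bench), free all round; a boss below reaches 90 mm. At joint value 0 its length lies along the holder's x axis. Site x axis: along the wing.
- key (a joint): Turn of the wing key, rad, 0 to 3.6 (stop, fully wound), 0 to 0.8 at the start; grows clockwise from above: wing yaw = holder yaw minus this value. A spring pulls back, a brake holds: it takes 0.10 to 0.16 N m and stays where it is left. It draws the keeper bar back to the holder's left by 5.56 mm per rad; below about 2.5 rad the bar still traps the bristles.
- brush_mid (a point): Middle of the brush's stick. Stick 180 mm long (y, +y to the bare handle end), 22 mm wide (x), 10 mm thick (z); +z is the way the bristles face. 0.04 to 0.08 kg, centre of mass near here. At the start it leans about 45 degrees in the guard (2 mm play), handle end up and to the holder's front (-x), width along the holder's y. Above y = -10 mm the stick is free to grip across its width.
- bristle_tips (a point): Middle of the bristle ends, 51 mm along the brush's -y from its middle, 22 mm from the stick's bare face. The bristle block is 16 mm wide, 70 mm long (y = -86 to -16 mm) and 12 mm tall; at the start it faces down and forward inside the guard, its upper end just behind the keeper bar. Axes as the brush.
- guard_mouth (a point): Centre of the open upper end of the guard, 74 mm above the bench. The guard is 73 mm deep on a 45 degree slope; the way out is along the brush's +y axis, up and to the holder's front (-x), once the bar is drawn back.
- driver_mid (a point): Middle of a small screwdriver, 120 mm long, handle 18 mm thick, lying on the bench to the right; bystander.
- chuck_mid (a point): Middle of a T-handled chuck key, 58 x 47 x 17 mm, lying on the bench to the left; bystander.
- felt_mid (a point): Middle of a round felt wheel, 52 mm across, 14 mm thick, lying on the bench to the right; bystander.

How it is judged:
On the way, in this order (a step that is already met when the one before it is completed fails the run):
1. the key is wound up to its stop (at least 3.2 rad) while the brush is still in the guard (value of joint key above 3.2 rad and distance between brush_mid and guard_mouth below 0.045 m), for 0.2 s.
2. the brush is drawn right out of the guard in the fingers (distance between brush_mid and guard_mouth above 0.1 m and contact force between the fingers and wire_brush above 0.5 N and contact force between wire_brush and holder below 0.1 N), for 0.2 s.
At the end, for the whole second after the job is handed in: Key at least at 3.2 of 3.6 rad; brush gripped, not touching the holder, at rest (under 0.03 m/s), its middle at least 190 mm above the bench, level with bristles down within 15 degrees; screwdriver, chuck key and felt wheel within 30 mm of where they lay (value of joint key above 3.2 rad and height (world z) of brush_mid above 0.19 m and angle between brush_mid's own z axis and vertical above 2.88 rad and contact force between the fingers and wire_brush above 0.5 N and contact force between wire_brush and holder below 0.1 N and linear speed of wire_brush below 0.03 m/s and distance of each of driver_mid, chuck_mid, felt_mid from where it was at the start of the episode below 0.03 m); the arm keeps its last pose, push and grip.
It fails at once if the brush is forced out against the keeper bar (pulled against the holder with over 30 N before the key is wound) (contact force between wire_brush and holder above 30 N and value of joint key below 3 rad).
It fails at once if a bystander (screwdriver, chuck key, felt wheel) is moved by over 30 mm (distance of any of driver_mid, chuck_mid, felt_mid from where it was at the start of the episode above 0.03 m).
It also fails if it takes over 66 s, if anything falls off the work surface, if the arm or the gripper's body presses on something with over 40 N, if the wrist force passes 120 N, or if a joint passes its speed limit or range.

ROBOT

A 6-joint arm with a two-finger parallel gripper is mounted at the origin on a cart in front of the work surface, level with it; the furniture and walls round the work are solid. World frame = base frame: x ahead of the robot, y to its left, z up, the work surface at z = 0. Lengths are in m, angles in rad, forces in N, time in s.
With the tool pointing down it reaches from about 0.375 to 0.9 m from the base axis. Payload 3.1 kg.
Tool frame: the origin (TCP) lies midway between the tips of the shut fingers; the grasp point (between the pads) lies robot.grip_point_offset behind it (robot.grip_point_offset is the distance from the TCP to the grasp point, in m); z points along the fingers, y is the direction in which the jaws open and shut (so a half turn about z gives the same grasp; the last joint's range is limited). The gripper opens to 87 mm and grips with 3 to 60 N. Pads are 19 mm wide; open, the fingers measure 117 mm over their backs; the gripper's body (75 mm by 190 mm) begins 51 mm behind the grasp point.
Start: joints at [1.036, 0.527, 1.433, -0, 1.181, -0.178], TCP at [0.218, 0.586, 0.223] pointing down, gripper open.
Joint ranges: [-3.08, 3.08], [-0.75, 2.2], [0.22, 2.44], [-1.43, 4.57], [0, 2.65], [-2.85, 2.85]. Speed limits (rad/s): [2.79, 2.79, 3.14, 3.14, 3.14, 3.14].

INTERFACE

Orientations are given as a unit quaternion [x, y, z, w].
In Python, from rig import robot, cams, hand_in gives the robot as it stands. The module is installed in compiled form; this text tells all that it offers.
- The arm moves only by the tool send_rows, never from a script. Its argument "steps" is one flat list of numbers, 5 for each row, row after row: the finger opening in m, from 0 to 0.087, then the shift along the tool's x, y, z in m, then the turn about the tool's z in rad. A call has 1 to 8 rows; each row is the pose to reach, as a shift and turn from the pose measured when the call began, along the tool's axes at that moment; what a row does not reach only later rows make up. A row lasts 1/8 s, in which the tool goes at most 62.5 mm and 10.7 degrees, less where a joint would pass 70% of its speed; a pose out of reach is approached as far as the arm can. A call with a gripper value outside its range is refused whole. The fingers move at their own pace and stop on an object; "force" is the grip in N (left out, the last holds). Time passes only in rows, so rows that repeat a pose let the fingers close. It gives the time, the measured TCP pose, the force and the opening at its end, in the units of the state.
- robot.get_obs(): the state, without advancing time (a new reading comes with each control period).
- cams.camera(name): name is "side" or "top"; returns a dict with "color" (400x640x3 uint8, red, green, blue), "range_z" (400x640 float32, m along the optical axis (not along the pixel's ray), 0 where there is no reading), "intrinsics" (3x3 intrinsics, pixels), "k1" (the pictures are not rectified: a ray, as slopes to the right and down, at radius r is drawn at 1 + k1 r^2 times it, then the intrinsics apply), "extrinsics" (4x4, takes a point from camera to world coordinates). Camera axes: x right, y down, z forward; pixel columns grow to the right and rows downward; lengths in m; the calibration is good to about 2 mm. A picture is of the moment at which its call begins.
- hand_in(): hands the job in, once; it reports no verdict.
The state is a dict: "time": time; "q": joint angles; "joint_velocities": joint speeds; "joint_torque": joint torques, N m; "position": TCP position; "tool_rot": TCP orientation; "ft_force": force on the tool from outside, world axes, zero at the start; "moment": the same for the moment, N m; "grip_width": finger opening in m.
Only numpy, scipy, OpenCV 4.12 (cv2) and the standard library are available. Lean on these libraries where they do the work, as an engineer would, in place of code of your own. Each camera call takes 0.05 s, during which the arm holds its last target.

## Working session

There is one attempt and no reset: what is moved stays moved. The work goes in short steps, Python scripts to look and compute and a tool call to move; the robot and the scene stay as the last step left them, time stands still between calls to the robot, and variables do not carry over. Pictures are saved under pics/ and viewed, and the job is handed in when it is done.

Besides the shell and the picture viewer there is one more tool, called by a JSON object that holds its "fn" and its "kwargs". send_rows: Moves the arm, as the interface text tells. Its arguments: {"type":"object","properties":{"steps":{"type":"array","items":{"type":"number"}},"force":{"type":"number"}},"required":["steps"]}

```bash
mkdir -p pics; ls; python3 - <<'E'
from rig import robot, cams
import cv2,numpy as np
print(robot.get_obs(), robot.grip_point_offset)
for n in("side","top"):
    c=cams.camera(n)
    cv2.imwrite(f"pics/{n}0.png",c["color"][:,:,::-1])
    np.savez(f"{n}0.npz",**c)
    print(n,c["intrinsics"],c["k1"],c["extrinsics"])
E
```

```text
pics
{'time': 0.0, 'q': array([ 1.03650404e+00,  5.28473454e-01,  1.43385559e+00,  7.37412014e-06,
        1.18138108e+00, -1.78485481e-01]), 'joint_velocities': array([-0.00084723, -0.00048679, -0.00033756, -0.00026741, -0.00041509,
        0.00078677]), 'joint_torque': array([ 2.21453238e-04, -4.40036631e+01, -1.76596856e+01,  6.34972542e-02,
        5.78921009e-02, -1.61001872e-04]), 'position': array([0.21731458, 0.58525253, 0.221582  ]), 'tool_rot': array([ 1.76967742e-01,  9.84216083e-01, -9.91017724e-04, -3.72579864e-04]), 'ft_force': array([ 0.27634359, -0.2130667 , -0.16848817]), 'moment': array([0.05507752, 0.01331343, 0.01284721]), 'grip_width': 0.08720634147798362} 0.0187
side [[472.13781771   0.         321.18817886]
 [  0.         472.13781771 203.60207883]
 [  0.           0.           1.        ]] -0.010419289455870777 [[ 0.8769146  -0.24923892  0.41097535 -0.07116966]
 [-0.48056241 -0.43867897  0.75935534 -0.87360896]
 [-0.00897467 -0.86338909 -0.50445885  0.70879761]
 [ 0.          0.          0.          1.        ]]
top [[418.68864267   0.         315.81535606]
 [  0.         418.68864267 193.96347576]
 [  0.           0.           1.        ]] -0.02563362381053102 [[-0.01809798 -0.99621529  0.08501501  0.35361928]
 [-0.99942652  0.02045897  0.0269827   0.05274755]
 [-0.0286199  -0.08447792 -0.99601425  1.01086358]
 [ 0.          0.          0.          1.        ]]
```

View pics/side0.png

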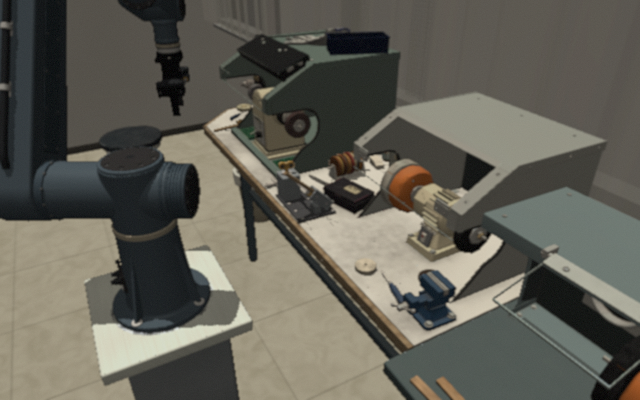

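View pics/top0.png

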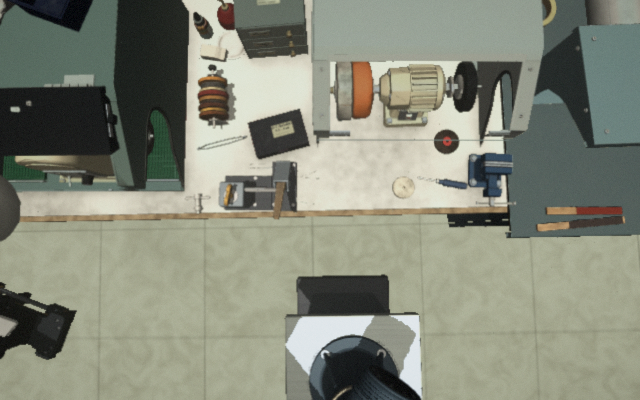

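```bash
python3 - <<'E'
import cv2
a=cv2.imread("pics/top0.png")[140:230,180:320]; cv2.imwrite("pics/t1.png",cv2.resize(a,None,fx=5.5,fy=5.5,interpolation=cv2.INTER_NEAREST))
a=cv2.imread("pics/side0.png")[140:230,230:370]; cv2.imwrite("pics/s1.png",cv2.resize(a,None,fx=5.5,fy=5.5,interpolation=cv2.INTER_NEAREST))
E
```

```text
(no output)
```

View pics/t1.png

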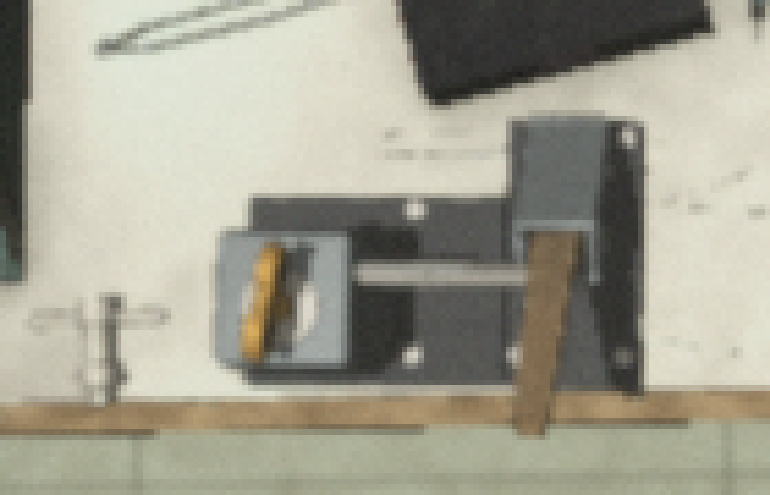

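View pics/s1.png

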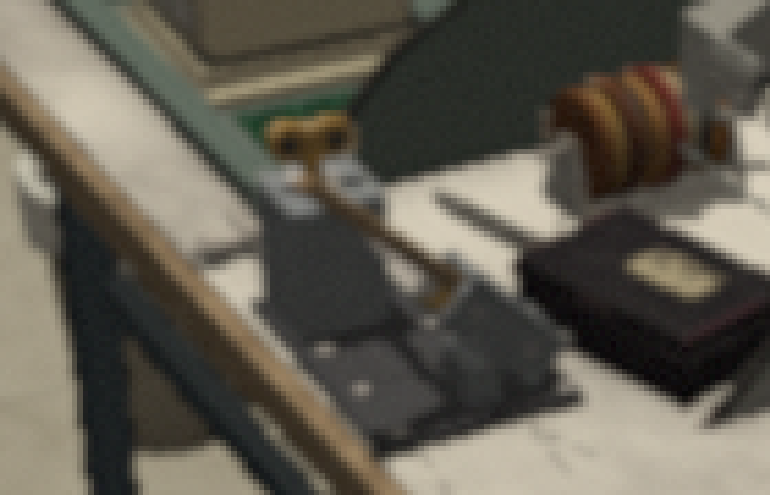

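```bash
cat > h.py <<'E'
import numpy as np, cv2
def rays(c,uv):
    K=c["intrinsics"];k1=float(c["k1"]);uv=np.asarray(uv,float).reshape(-1,2)
    d=np.array([k1,0,0,0,0.])
    n=cv2.undistortPoints(uv[:,None],K,d)[:,0]
    R=c["extrinsics"][:3,:3]
    return c["extrinsics"][:3,3],np.c_[n,np.ones(len(n))]@R.T
def onplane(c,uv,z):
    o,r=rays(c,uv); return o+r*((z-o[2])/r[:,2])[:,None]
def cloud(c):
    v,u=np.mgrid[:400,:640]
    o,r=rays(c,np.c_[u.ravel(),v.ravel()])
    return (o+r*c["range_z"].reshape(-1,1)).reshape(400,640,3)
def rect(c,m,z):
    cs,_=cv2.findContours(m.astype(np.uint8),cv2.RETR_EXTERNAL,cv2.CHAIN_APPROX_NONE)
    k=max(cs,key=cv2.contourArea); P=onplane(c,k[:,0],z)[:,:2]
    return cv2.minAreaRect((P*1000).astype(np.float32))
E
python3 - <<'E'
import numpy as np,cv2
from h import *
c=dict(np.load("top0.npz")); P=cloud(c)
w=P[170:222,212:302]
z=w[...,2]*1000
np.set_printoptions(linewidth=250)
print("z grid every 3"); print(z[::3,::3].round().astype(int))
sub=np.zeros((400,640),bool); sub[170:222,212:302]=1
hsv=cv2.cvtColor(c["color"],cv2.COLOR_RGB2HSV)
H=P[...,2]
wing=sub&(H>.100)&(H<.135)
top=sub&(H>.080)&(H<.135); top[:,250:]=0
for n,m,zz in(("wing",wing,.126),("house",top,.088)):
    print(n,m.sum(),P[m].mean(0),rect(c,m,zz))
orange=sub&(hsv[...,0]>10)&(hsv[...,0]<25)&(hsv[...,1]>130)&(hsv[...,2]>100); orange[:,250:]=0
print("orange",orange.sum(),rect(c,orange,.126))
stick=sub&(hsv[...,0]>8)&(hsv[...,0]<25)&(hsv[...,1]>60); stick[:,:265]=0; stick[:180]=0
print(np.c_[np.argwhere(stick)].min(0),np.argwhere(stick).max(0))
for r in range(182,216,4):
    cs=np.where(stick[r])[0]; print(r,cs.min() if len(cs) else None, cs.max() if len(cs) else None, P[r,int(cs.mean())] if len(cs) else None)
E
```

```text
z grid every 3
[[  -2    1    1   -1   -5    1    0   -2   -4   -2   -1   -2    0   -3   -1    2   -6   -3   -2   -3    6   58   55   58   55   57   32    5    3   -2]
 [   0   -2    0   -3   -1   -1    0   -2   -3   -3    0    0   -1    1   -3   -4   -2   -2   -2    0    6   64   66   65   67   66   26    6    1   -2]
 [   0   -1   -1    1    0    5    9   10    5    8    7    9    8    7    8    8    5    7    8    5 1011   75   72   71   71   78    6    7    6   -2]
 [  -4   -3    2   -3    1    6    9    8    6    9    6    5    3    6    6    6   10    6    9   12    5   84   86   82   79   81   16    8    5    0]
 [   1    0   -3   86   87   89   87   87   85   87   86    5    6    7    8    8    8    8    8    5    6   66   80   81   80   79   17    7    0   -4]
 [  -2   -2    0   86   87  125  121   87   86   88   88   62   28    6    5    5    6    8   10    7    7   64   85   86   77   74   17    7    0   -6]
 [  -1   -2   -2   85   88  125  119   90   88   88   87   76   77   79   79   77   77   77   77   77   78   74   94   95   70   68    3    5   -2   -1]
 [  -3   -2   
[... 1816 characters left out ...]

house 620 [0.43791104 0.2660074  0.09311547] ((438.5377502441406, 267.593994140625), (56.22114944458008, 53.75199890136719), 88.88275146484375)
orange 55 ((432.0357360839844, 266.1318054199219), (6.372359752655029, 41.09886932373047), 78.57523345947266)
[182 265] [218 301]
182 277 284 [0.46165683 0.15784886 0.08000251]
186 276 285 [0.4519553  0.15722313 0.08639755]
190 276 283 [0.44229031 0.15863517 0.09432599]
194 276 282 [0.43246476 0.15743922 0.10548263]
198 275 282 [0.4228689  0.1583303  0.11720008]
202 275 281 [0.41383202 0.15766968 0.12355222]
206 274 281 [0.40476822 0.15870518 0.13340868]
210 274 280 [0.39595981 0.15783788 0.14131036]
214 265 301 [ 0.39291192  0.16054914 -0.00094581]
```

```bash
python3 - <<'E'
import numpy as np,cv2
from h import *
c=dict(np.load("top0.npz")); P=cloud(c)
H=P[...,2]
m=np.zeros((400,640),bool); m[178:212,218:250]=1
w=m&(H>.1165)&(H<.135)
q=P[w]; print("wing",len(q),q.mean(0), np.ptp(q,0))
r=cv2.minAreaRect((q[:,:2]*1000).astype(np.float32)); print(r)
x=q[:,:2]-q[:,:2].mean(0); u,s,v=np.linalg.svd(x,full_matrices=False); print("dir",v[0],np.degrees(np.arctan2(v[0][1],v[0][0])), "ext",np.ptp(x@v.T,axis=0), "mid",(q[:,:2].mean(0)+ (( (x@v.T).max(0)+(x@v.T).min(0))/2)@v))
b=np.zeros_like(m); b[180:200,250:272]=1; b&=(H>.065)&(H<.09)
q=P[b]; print("bar",q.mean(0),np.ptp(q,0),np.polyfit(q[:,1],q[:,0],1))
# base plate
b=np.zeros_like(m); b[165:222,250:300]=1; b&=(H>.0035)&(H<.012)
q=P[b]; print("plate",np.percentile(q,[1,99],axis=0))
h=m&(H>.083)&(H<.0915); q=P[h]; print("house",np.percentile(q,[1,99],axis=0))
# stick centre line
hsv=cv2.cvtColor(c["color"],cv2.COLOR_RGB2HSV)
s=(hsv[...,0]>8)&(hsv[...,0]<25)&(hsv[...,1]>60)&(H>.07); s[:,:268]=0;s[:,292:]=0;s[:182]=0;s[222:]=0
q=P[s]; print(len(q),"x->z",np.polyfit(q[:,0],q[:,2],1),"x->y",np.polyfit(q[:,0],q[:,1],1)); 
print(np.percentile(q,[0,1,99,100],axis=0)); print("z at x=.42",np.polyval(np.polyfit(q[:,0],q[:,2],1),.42))
# bystanders
for n,u,v in(("felt",403,187),("driver",443,182),("chuck",200,202)): print(n,onplane(c,[[u,v]],.008))
# obstacles: highest
for x0 in np.arange(.3,.9,.05):
    print(round(x0,2),[int(1000*np.max(H[(abs(P[...,0]-x0)<.025)&(abs(P[...,1]-y)<.025)&(H<.7)],initial=-1)) for y in np.arange(.6,-.5,-.05)])
E
```

```text
wing 91 [0.43355049 0.26795838 0.12208605] [0.04312318 0.01583556 0.00930601]
((433.63836669921875, 268.32965087890625), (8.439203262329102, 44.79664993286133), 76.71915435791016)
dir [-0.97573268  0.21896516] 167.35174061271172 ext [0.04475852 0.00877603] mid [0.43365192 0.26838857]
bar [0.44841637 0.20268918 0.07516458] [0.00785866 0.04780623 0.01041685] [0.02041005 0.44427947]
plate [[0.40472827 0.12930943 0.00368234]
 [0.50862563 0.23932701 0.01105391]]
house [[0.41149857 0.24066348 0.08315289]
 [0.4657925  0.2944373  0.09091384]]
273 x->z [-1.26146929  0.65058644] x->y [0.01813254 0.14992738]
[[0.35361928 0.05274755 0.0710367 ]
 [0.37912661 0.14903277 0.07766928]
 [0.46168817 0.16605246 0.15364835]
 [0.46206157 0.16632748 1.01086358]]
z at x=.42 0.12076933366541565
felt [[ 0.45167261 -0.12937299  0.008     ]]
driver [[ 0.46171716 -0.22533395  0.008     ]]
chuck [[0.42543275 0.36117408 0.008     ]]
0.3 [-730, -729, -730, -729, -732, -725, -723, -728, -730, -729, -728, -731, -731, -727, -731, -730, -731, -728, -730, -729, -731, -730]
0.35 [-728, -732, -728, -731, -727, -729, -730,
[... 630 characters left out ...]
07, 307, 307, 307, 310, 308, 308, 307, 305, 288, 288]
0.7 [388, 411, 411, 412, 361, 79, 80, 4, 3, 4, 307, 308, 309, 309, 308, 309, 308, 308, 308, 308, 286, 287]
0.75 [370, 401, 362, 391, 360, 52, 52, 3, 5, 141, 3, 308, 308, 309, 308, 308, 308, 309, 308, 307, 0, -1000]
0.8 [-1000, -1000, -1000, -1000, 300, 29, 28, 168, 169, 169, 168, -1000, -1000, -1000, -1000, -1000, -1000, -1000, -1000, -1000, -1000, -1000]
0.85 [-1000, -1000, -1000, -1000, 208, 102, 50, 168, 169, 169, 167, -1000, -1000, -1000, -1000, -1000, -1000, -1000, -1000, -1000, -1000, -1000]
0.9 [-1000, -1000, -1000, -1000, 119, 4, 99, 50, -1000, -1000, 91, -1000, -1000, -1000, -1000, -1000, -1000, -1000, -1000, -1000, -1000, -1000]
```

```bash
python3 - <<'E'
import numpy as np
from h import *
for n in("top","side"):
    c=dict(np.load(n+"0.npz")); P=cloud(c); H=P[...,2]
    print(n)
    for x0 in np.arange(.36,.62,.02):
        out=[]
        for lo,hi in((.03,.15),(.15,.2),(.2,.3),(.3,.45)):
            m=(abs(P[...,0]-x0)<.01)&(H>lo)&(H<hi)&(P[...,1]>.31)&(P[...,1]<.6)
            out.append((int(m.sum()),round(float(P[...,1][m].min()),3) if m.any() else None))
        print(round(x0,2),out)
E
```

```text
top
0.36 [(0, None), (0, None), (0, None), (0, None)]
0.38 [(0, None), (0, None), (0, None), (0, None)]
0.4 [(0, None), (0, None), (0, None), (0, None)]
0.42 [(0, None), (0, None), (0, None), (0, None)]
0.44 [(0, None), (0, None), (356, 0.401), (0, None)]
0.46 [(28, 0.588), (0, None), (361, 0.401), (0, None)]
0.48 [(183, 0.399), (6, 0.577), (399, 0.401), (404, 0.401)]
0.5 [(337, 0.4), (245, 0.561), (415, 0.4), (1621, 0.401)]
0.52 [(267, 0.399), (45, 0.561), (211, 0.4), (1685, 0.401)]
0.54 [(152, 0.4), (1, 0.425), (224, 0.4), (1702, 0.395)]
0.56 [(124, 0.399), (30, 0.417), (233, 0.399), (1713, 0.398)]
0.58 [(162, 0.399), (0, None), (225, 0.399), (1461, 0.398)]
0.6 [(172, 0.315), (26, 0.398), (244, 0.399), (1150, 0.397)]
side
0.36 [(0, None), (0, None), (0, None), (0, None)]
0.38 [(0, None), (0, None), (0, None), (0, None)]
0.4 [(0, None), (0, None), (0, None), (0, None)]
0.42 [(0, None), (0, None), (0, None), (0, None)]
0.44 [(0, None), (0, None), (180, 0.397), (0, None)]
0.46 [(12, 0.586), (0, None), (159, 0.397), (0, None)]
0.48 [(122, 0.566), (11, 0.57), (187, 0.396), (104, 0.404)]
0.5 [(224, 0.549), (46, 0.558), (170, 0.394), (346, 0.397)]
0.52 [(256, 0.396), (102, 0.428), (164, 0.396), (292, 0.395)]
0.54 [(312, 0.395), (155, 0.422), (151, 0.394), (314, 0.391)]
0.56 [(263, 0.394), (107, 0.411), (155, 0.394), (319, 0.395)]
0.58 [(234, 0.39), (74, 0.424), (170, 0.394), (271, 0.394)]
0.6 [(214, 0.314), (39, 0.395), (170, 0.393), (135, 0.393)]
```

{"fn": "send_rows", "kwargs": {"steps": [0.087, -0.032, -0.043, 0, -0.03, 0.087, -0.064, -0.086, 0, -0.06, 0.087, -0.096, -0.129, 0, -0.09, 0.087, -0.128, -0.172, 0, -0.12, 0.087, -0.16, -0.214, 0, -0.136, 0.087, -0.211, -0.217, 0, -0.136, 0.087, -0.262, -0.22, 0, -0.136, 0.087, -0.3125, -0.222, 0, -0.136]}}

```text
time: 1.1
position: [0.4341, 0.2673, 0.2219]
tool_rot: [0.11, 0.994, -0.001, -0.001]
ft_force: [-0.5, 0.8, 0.1]
grip_width: 0.0871
```

{"fn": "send_rows", "kwargs": {"steps": [0.087, 0, 0, 0, 0]}}

```text
time: 1.23
position: [0.4378, 0.266, 0.2218]
tool_rot: [0.112, 0.994, -0.001, 0.001]
ft_force: [-0.1, -0.5, -0.8]
grip_width: 0.0865
```

```bash
cat > st.py <<'E'
from rig import robot
import numpy as np
from scipy.spatial.transform import Rotation as R
o=robot.get_obs()
np.set_printoptions(precision=4,suppress=True)
M=R.from_quat(o["tool_rot"]).as_matrix()
def show():
    print("t",round(o["time"],2),"p",o["position"],"q",o["q"],"F",o["ft_force"],"Mo",o["moment"],"w",round(o["grip_width"],4)); print("x",M[:,0],"y",M[:,1],"z",M[:,2],"yaw_y",np.degrees(np.arctan2(M[1,1],M[0,1])))
E
python3 - <<'E'
from st import *; show()
print("to key, tool axes",M.T@(np.array([.433,.268,.104])-o["position"]))
from rig import cams; import cv2
c=cams.camera("side"); cv2.imwrite("pics/s2.png",cv2.resize(c["color"][60:240,180:420,::-1],None,fx=3.3,fy=3.3))
E
```

```text
t 1.23 p [0.4378 0.266  0.2218] q [ 0.3285  0.3775  1.713  -0.0018  1.0504 -1.0169] F [-0.0587 -0.4553 -0.8436] Mo [ 0.0095 -0.0027 -0.0093] w 0.0865
x [-0.9749  0.2225 -0.0014] y [ 0.2225  0.9749 -0.001 ] z [ 0.0011 -0.0012 -1.    ] yaw_y 77.1412129163572
to key, tool axes [0.0053 0.0009 0.1178]
```

View pics/s2.png

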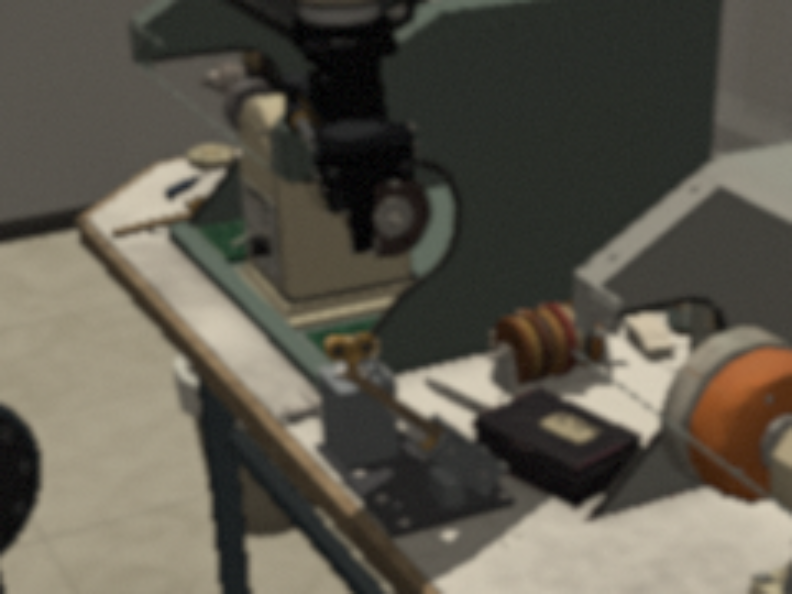

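The side view shows the open gripper hanging above the brass wing (wing near pixel 350,345), with nothing close to it. The arm goes down next.

{"fn": "send_rows", "kwargs": {"steps": [0.06, 0.005, 0.001, 0.03, 0, 0.05, 0.005, 0.001, 0.065, 0, 0.045, 0.005, 0.001, 0.095, 0, 0.045, 0.005, 0.001, 0.117, 0, 0.045, 0.005, 0.001, 0.117, 0], "force": 20}}

```text
time: 1.9
position: [0.4274, 0.2682, 0.103]
tool_rot: [0.111, 0.994, -0.002, -0.004]
ft_force: [0.1, -0.6, -0.2]
grip_width: 0.0483
```

{"fn": "send_rows", "kwargs": {"steps": [0.0, 0, 0, 0, 0, 0.0, 0, 0, 0, 0, 0.0, 0, 0, 0, 0, 0.0, 0, 0, 0, 0], "force": 20}}

```text
time: 2.4
position: [0.4278, 0.2683, 0.1035]
tool_rot: [0.111, 0.994, -0.002, -0.003]
ft_force: [-0.4, 0.3, 0.2]
grip_width: 0.0131
```

```bash
python3 - <<'E'
from st import *; show()
E
```

```text
t 2.4 p [0.4278 0.2683 0.1035] q [ 0.339   0.5574  1.8335 -0.0012  0.7579 -1.009 ] F [-0.3576  0.3175  0.1734] Mo [ 0.0119 -0.0243 -0.0119] w 0.0131
x [-0.9755  0.2201  0.0056] y [ 0.2201  0.9755 -0.0045] z [-0.0065 -0.0031 -1.    ] yaw_y 77.28404136912388
```

{"fn": "send_rows", "kwargs": {"steps": [0.02, -0.005, 0, 0, 0, 0.02, -0.005, 0, 0, 0, 0.02, -0.005, 0, 0, 0], "force": 20}}

```text
time: 2.78
position: [0.4327, 0.2671, 0.1034]
tool_rot: [0.111, 0.994, -0.002, -0.003]
ft_force: [0.4, 0.1, -1.3]
grip_width: 0.0201
```

{"fn": "send_rows", "kwargs": {"steps": [0.0, 0, 0, 0, 0, 0.0, 0, 0, 0, 0, 0.0, 0, 0, 0, 0, 0.0, 0, 0, 0, 0], "force": 25}}

```text
time: 3.28
position: [0.4326, 0.2671, 0.1034]
tool_rot: [0.111, 0.994, -0.002, -0.003]
ft_force: [-0.4, 0.6, -0.8]
grip_width: 0.0077
```

```bash
python3 - <<'E'
from st import *; show()
E
```

```text
t 3.27 p [0.4326 0.2671 0.1034] q [ 0.3336  0.5609  1.8247 -0.0011  0.7634 -1.0144] F [-0.365   0.5696 -0.7844] Mo [0.1251 0.0077 0.0665] w 0.0077
x [-0.9754  0.2202  0.0059] y [ 0.2202  0.9754 -0.0045] z [-0.0067 -0.0031 -1.    ] yaw_y 77.27838235210785
```

{"fn": "send_rows", "kwargs": {"steps": [0, 0, 0, 0, 0.1, 0, 0, 0, 0, 0.2, 0, 0, 0, 0, 0.3, 0, 0, 0, 0, 0.4, 0, 0, 0, 0, 0.5, 0, 0, 0, 0, 0.5], "force": 45}}

```text
time: 4.03
position: [0.4328, 0.2675, 0.1034]
tool_rot: [0.353, 0.936, -0.002, -0.003]
ft_force: [-0.3, 1.4, -0.8]
grip_width: 0.0076
```

```bash
python3 - <<'E'
from st import *; show()
from rig import cams; import cv2
c=cams.camera("side"); cv2.imwrite("pics/s3.png",cv2.resize(c["color"][130:230,240:360,::-1],None,fx=6,fy=6))
E
```

```text
t 4.03 p [0.4328 0.2675 0.1034] q [ 0.3338  0.561   1.8244 -0.0001  0.7628 -0.5152] F [-0.3221  1.384  -0.8453] Mo [ 0.4283 -0.0634 -0.0563] w 0.0076
x [-0.7506  0.6607  0.0032] y [ 0.6607  0.7506 -0.0058] z [-0.0062 -0.0022 -1.    ] yaw_y 48.64598111185617
```

View pics/s3.png

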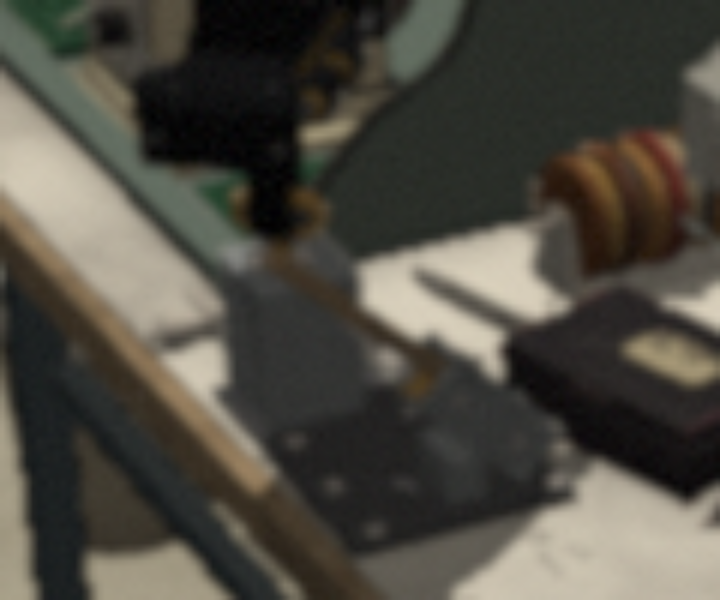

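The wing shows on both sides of the closed fingers (near pixel 280,215) and has turned with them. I'll keep winding.

{"fn": "send_rows", "kwargs": {"steps": [0, 0, 0, 0, 0.15, 0, 0, 0, 0, 0.3, 0, 0, 0, 0, 0.45, 0, 0, 0, 0, 0.6, 0, 0, 0, 0, 0.75, 0, 0, 0, 0, 0.9, 0, 0, 0, 0, 1.0, 0, 0, 0, 0, 1.0]}}

```text
time: 5.08
position: [0.4337, 0.2679, 0.1034]
tool_rot: [0.758, 0.653, -0.002, -0.001]
ft_force: [1.1, 2.1, -2.7]
grip_width: 0.0073
```

```bash
python3 - <<'E'
from st import *; show()
E
```

```text
t 5.08 p [0.4337 0.2679 0.1034] q [0.3337 0.5613 1.8236 0.0002 0.7614 0.4822] F [ 1.1479  2.0964 -2.6811] Mo [ 0.3703 -0.3544 -0.0718] w 0.0073
x [ 0.1482  0.989  -0.0021] y [ 0.989  -0.1482 -0.0043] z [-0.0045 -0.0014 -1.    ] yaw_y -8.520950028736145
```

{"fn": "send_rows", "kwargs": {"steps": [0, 0, 0, 0, 0.15, 0, 0, 0, 0, 0.3, 0, 0, 0, 0, 0.45, 0, 0, 0, 0, 0.6, 0, 0, 0, 0, 0.75, 0, 0, 0, 0, 0.9, 0, 0, 0, 0, 1.0, 0, 0, 0, 0, 1.0]}}

```text
time: 6.08
position: [0.4343, 0.2673, 0.1034]
tool_rot: [0.977, 0.211, -0.002, 0.001]
ft_force: [2.6, -1.9, -3.2]
grip_width: 0.0077
```

```bash
python3 - <<'E'
from st import *; show()
from rig import cams; import cv2
c=cams.camera("top"); cv2.imwrite("pics/t3.png",cv2.resize(c["color"][140:230,180:320,::-1],None,fx=5.5,fy=5.5))
E
```

```text
t 6.08 p [0.4343 0.2673 0.1034] q [ 0.333   0.5614  1.8234 -0.0015  0.7607  1.4794] F [ 2.6408 -1.9326 -3.2361] Mo [-0.296  -0.5237 -0.0601] w 0.0077
x [ 0.9109  0.4127 -0.0039] y [ 0.4127 -0.9109  0.0007] z [-0.0033 -0.0022 -1.    ] yaw_y -65.62422337205244
```

View pics/t3.png

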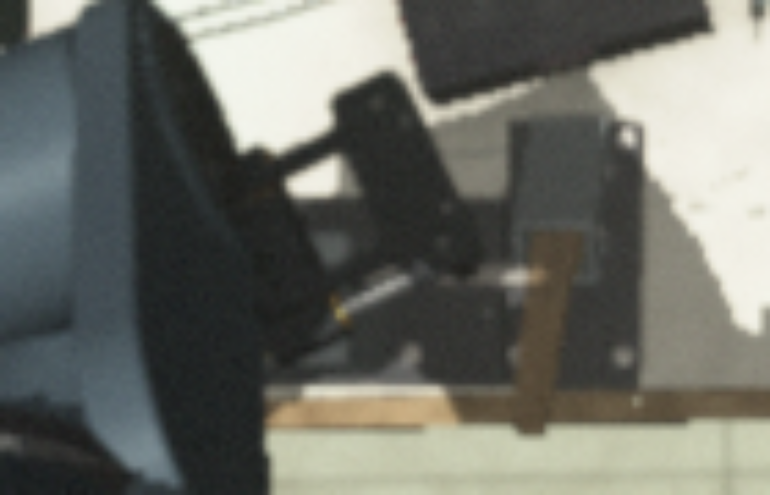

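The top view shows the fingers (near 350,300) still on the wing, and the bar tip still across the stick edge at (530,275). The key should be near 2.7 rad, so the last part of the turn follows in small steps.

{"fn": "send_rows", "kwargs": {"steps": [0, 0, 0, 0, 0.12, 0, 0, 0, 0, 0.24, 0, 0, 0, 0, 0.36, 0, 0, 0, 0, 0.48, 0, 0, 0, 0, 0.6, 0, 0, 0, 0, 0.7, 0, 0, 0, 0, 0.78, 0, 0, 0, 0, 0.78]}}

```text
time: 7.12
position: [0.4343, 0.2667, 0.1034]
tool_rot: [0.985, -0.175, -0.001, 0.002]
ft_force: [2.4, -4.5, -1.2]
grip_width: 0.0078
```

```bash
python3 - <<'E'
from st import *; show()
E
```

```text
t 7.12 p [0.4343 0.2667 0.1034] q [ 0.3324  0.5613  1.8236 -0.003   0.761   2.2566] F [ 2.3933 -4.5299 -1.2301] Mo [-0.6495 -0.4054  0.013 ] w 0.0078
x [ 0.939  -0.344  -0.0021] y [-0.344  -0.939   0.0044] z [-0.0035 -0.0034 -1.    ] yaw_y -110.11921641969259
```

{"fn": "send_rows", "kwargs": {"steps": [0, 0, 0, 0, 0.04, 0, 0, 0, 0, 0.08, 0, 0, 0, 0, 0.1, 0, 0, 0, 0, 0.1]}}

```text
time: 7.62
position: [0.4343, 0.2666, 0.1034]
tool_rot: [0.975, -0.223, -0.001, 0.002]
ft_force: [1.2, -2.2, -1.4]
grip_width: 0.0077
```

```bash
python3 - <<'E'
from st import *; show()
from rig import cams; import cv2
c=cams.camera("top"); cv2.imwrite("pics/t4.png",cv2.resize(c["color"][140:230,180:320,::-1],None,fx=5.5,fy=5.5))
E
```

```text
t 7.62 p [0.4343 0.2666 0.1034] q [ 0.3323  0.5613  1.8237 -0.0034  0.7611  2.3561] F [ 1.2046 -2.2023 -1.3874] Mo [-0.4842 -0.3327  0.0913] w 0.0077
x [ 0.9002 -0.4354 -0.0015] y [-0.4354 -0.9002  0.0048] z [-0.0034 -0.0037 -1.    ] yaw_y -115.81353056834837
```

View pics/t4.png

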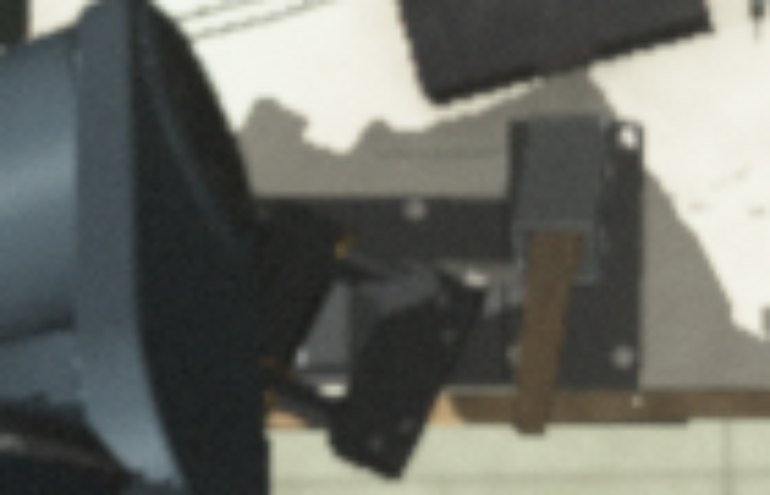

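{"fn": "send_rows", "kwargs": {"steps": [0.04, 0, 0, 0, 0, 0.04, 0, 0, 0, 0, 0.04, 0, 0, 0, 0]}}

```text
time: 8.05
position: [0.434, 0.2668, 0.1034]
tool_rot: [0.975, -0.223, -0.002, 0.002]
ft_force: [0.2, -0.4, -1.2]
grip_width: 0.0296
```

{"fn": "send_rows", "kwargs": {"steps": [0.05, 0, 0, -0.03, 0, 0.05, 0, 0, -0.08, 0, 0.05, 0, 0, -0.13, 0, 0.05, 0, 0, -0.16, 0, 0.05, 0, 0, -0.16, 0]}}

```text
time: 8.68
position: [0.4359, 0.2681, 0.2659]
tool_rot: [0.975, -0.223, 0.001, 0.0]
ft_force: [0.2, 0.3, -0.8]
grip_width: 0.0498
```

```bash
python3 - <<'E'
from st import *; show()
from rig import cams; import cv2
for n,a,b,k,l in(("top",140,230,180,320),("side",130,220,230,370)):
    c=cams.camera(n); np.savez(n+"1.npz",**c); cv2.imwrite(f"pics/{n}5.png",cv2.resize(c["color"][a:b,k:l,::-1],None,fx=5.5,fy=5.5))
E
```

```text
t 8.68 p [0.4359 0.2681 0.2659] q [ 0.3336  0.3211  1.6598 -0.0016  1.1595  2.3556] F [ 0.2098  0.3222 -0.7936] Mo [-0.0097  0.1287 -0.0202] w 0.0498
x [ 0.9002 -0.4355  0.0019] y [-0.4355 -0.9002  0.0001] z [ 0.0017 -0.0009 -1.    ] yaw_y -115.81737025807057
```

View pics/top5.png

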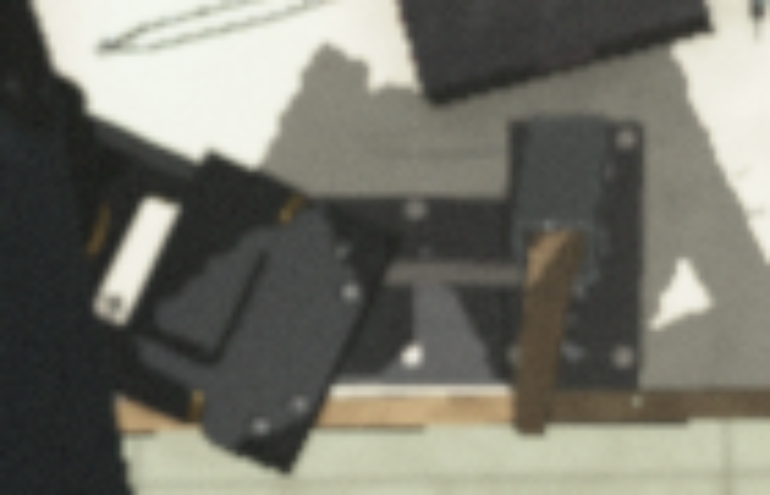

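View pics/side5.png

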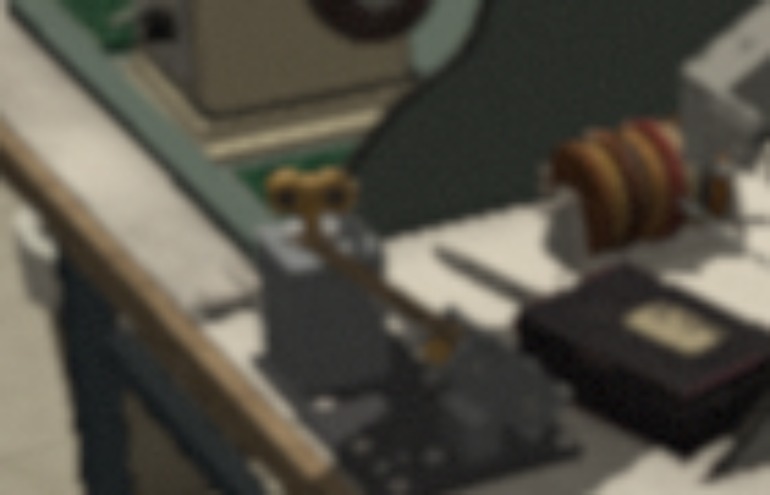

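```bash
python3 - <<'E'
import numpy as np,cv2
from h import *
for f in("side0","side1"):
    c=dict(np.load(f+".npz")); P=cloud(c); H=P[...,2]
    hsv=cv2.cvtColor(c["color"],cv2.COLOR_RGB2HSV)
    m=(H>.104)&(H<.128)&(abs(P[...,0]-.433)<.035)&(abs(P[...,1]-.268)<.035)
    q=P[m]; x=q[:,:2]-np.median(q[:,:2],0); v=np.linalg.svd(x,full_matrices=False)[2]
    print(f,len(q),q.mean(0),"yaw",np.degrees(np.arctan2(v[0][1],v[0][0])),np.ptp(x@v.T,axis=0))
for f in("top0","top1"):
    c=dict(np.load(f+".npz")); P=cloud(c); H=P[...,2]
    b=np.zeros((400,640),bool); b[183:196,255:277]=1; b&=(H>.068)&(H<.082)&(abs(P[...,0]-.448)<.004)
    print(f,"bar y min",np.sort(P[b][:,1])[:6], P[b][:,0].mean())
E
```

```text
side0 108 [0.4311953  0.26471786 0.1161282 ] yaw 168.39967977408327 [0.04499112 0.01422517]
side1 114 [0.43132102 0.26437554 0.11610359] yaw -24.131980582808076 [0.04407624 0.01296183]
top0 bar y min [0.16954884 0.16991129 0.16993849 0.17023429 0.17221674 0.17227778] 0.4480069210401515
top1 bar y min [0.17210105 0.17239626 0.17246514 0.17281244 0.17417701 0.17431641] 0.4481200746336009
```

```bash
python3 - <<'E'
import numpy as np,cv2
from h import *
c=dict(np.load("top0.npz")); P=cloud(c); H=P[...,2]
hsv=cv2.cvtColor(c["color"],cv2.COLOR_RGB2HSV)
m=(hsv[...,0]>8)&(hsv[...,0]<25)&(hsv[...,1]>60)&(H>.075)&(H<.3)&(P[...,1]>.14)&(P[...,1]<.18)&(P[...,0]<.475)
q=P[m]; f=np.polyfit(q[:,0],q[:,2],1); print(len(q),f,"z@.40,.44",np.polyval(f,[.40,.44])); res=q[:,2]-np.polyval(f,q[:,0]); print(res.std())
print("x range",np.sort(q[:,0])[[0,3,10,-10,-3,-1]],"z",np.sort(q[:,2])[[0,5,-20,-5,-1]])
for a in np.arange(.37,.47,.01):
    k=abs(q[:,0]-a)<.005; print(round(a,3),k.sum(),q[k].mean(0) if k.any() else "",np.ptp(q[k][:,1]) if k.any() else "")
g=(H>.03)&(P[...,0]>.44)&(P[...,0]<.56)&(P[...,1]>.13)&(P[...,1]<.185)&~m
for a in np.arange(.445,.53,.005):
    k=g&(abs(P[...,0]-a)<.0025); 
    if k.any(): print("guard",round(a,3),P[k][:,2].max(),P[k][:,1].min(),P[k][:,1].max())
c=dict(np.load("side0.npz")); P=cloud(c)
z=abs(P[...,2])<.004
for y in(-.05,0,.03,.06,.1): k=z&(abs(P[...,1]-y)<.01)&(P[...,0]>.3); print("bench edge",y,P[k][:,0].min() if k.any() else None)
E
```

```text
271 [-0.9250515  0.5059932] z@.40,.44 [0.1359726  0.09897054]
0.0022327908912190384
x range [0.37906872 0.37914153 0.38126727 0.45931934 0.46176878 0.46206157] z [0.07686462 0.07987167 0.14966841 0.15257101 0.15425326]
0.37 0  
0.38 18 [0.38137216 0.15932775 0.1501445 ] 0.011739168083579693
0.39 35 [0.38954163 0.15895218 0.14634629] 0.013481071957849727
0.4 34 [0.40026265 0.15822502 0.13670568] 0.013212274868562607
0.41 28 [0.41038344 0.15781056 0.12647459] 0.012796159123641515
0.42 30 [0.4198581  0.15781737 0.11812203] 0.01413941590450618
0.43 37 [0.42998399 0.1578645  0.10859461] 0.015718485030878443
0.44 32 [0.44086155 0.15717342 0.09750991] 0.015385963177996148
0.45 32 [0.45059633 0.15805552 0.08898653] 0.016168863556087265
0.46 25 [0.45888327 0.15674947 0.08120757] 0.017539902736041335
guard 0.445 0.07768989465407017 0.14140999163745632 0.18364595804933861
guard 0.45 0.07836852823422846 0.1411429456957116 0.18354977092416186
guard 0.455 0.07534746332770481 0.14097924691131997 0.17483729526132158
guard 0.46 0.0822226994390951 0.1407494360065364 0.17394938112005398
guard 0.465 0.0
[... 307 characters left out ...]
911672575 0.17347861100593207
guard 0.49 0.06392698893232895 0.14010229252115314 0.17364567284839308
guard 0.495 0.057755748921582306 0.138812784875924 0.17170991464611396
guard 0.5 0.05398802171784434 0.14007926776310567 0.17262504186653013
guard 0.505 0.04832164597915334 0.1405684007257896 0.17320356580966273
guard 0.51 0.04468628785053552 0.14055844940665638 0.17139042608988006
guard 0.515 0.037471967163169695 0.14115751659682585 0.17203012946207452
guard 0.52 0.033238507712171184 0.15574519803334103 0.1673222567248722
bench edge -0.05 0.3848531276204401
bench edge 0 0.38432091159838927
bench edge 0.03 0.3847041311172474
bench edge 0.06 0.38556462297097616
bench edge 0.1 0.384383163948339
```

{"fn": "send_rows", "kwargs": {"steps": [0.05, 0.01, 0.025, 0.01, -0.12, 0.05, 0.02, 0.05, 0.025, -0.24, 0.05, 0.03, 0.075, 0.04, -0.36, 0.05, 0.0416, 0.102, 0.06, -0.45, 0.05, 0.0416, 0.102, 0.06, -0.45, 0.05, 0.0416, 0.102, 0.06, -0.45]}}

```text
time: 9.52
position: [0.4263, 0.1574, 0.2026]
tool_rot: [1.0, -0.001, -0.003, 0.002]
ft_force: [-1.2, 0.1, -0.1]
grip_width: 0.0501
```

```bash
python3 - <<'E'
from st import *; show()
print(M.T@(np.array([.429,.158,.0895])-o["position"]))
E
```

```text
t 9.53 p [0.4263 0.1574 0.2026] q [ 0.1087  0.3332  1.863  -0.0029  0.9527  1.6834] F [-1.2131  0.1294 -0.0523] Mo [-0.0259  0.1292  0.0082] w 0.0501
x [ 1.     -0.0023 -0.007 ] y [-0.0022 -1.      0.0032] z [-0.007  -0.0032 -1.    ] yaw_y -90.12784000649643
[ 0.0035 -0.0009  0.1131]
```

{"fn": "send_rows", "kwargs": {"steps": [0.05, 0.003, -0.001, 0.035, 0, 0.05, 0.003, -0.001, 0.07, 0, 0.05, 0.003, -0.001, 0.1, 0, 0.05, 0.003, -0.001, 0.113, 0, 0.05, 0.003, -0.001, 0.113, 0]}}

```text
time: 10.15
position: [0.4285, 0.1586, 0.0893]
tool_rot: [1.0, -0.001, -0.004, 0.002]
ft_force: [-0.1, -0.2, 1.3]
grip_width: 0.05
```

{"fn": "send_rows", "kwargs": {"steps": [0.0, 0, 0, 0, 0, 0.0, 0, 0, 0, 0, 0.0, 0, 0, 0, 0, 0.0, 0, 0, 0, 0], "force": 25}}

```text
time: 10.65
position: [0.4289, 0.1586, 0.0897]
tool_rot: [1.0, -0.001, -0.003, 0.002]
ft_force: [0.1, -0.2, 1.9]
grip_width: 0.0224
```

```bash
python3 - <<'E'
from st import *; show()
from rig import cams; import cv2
for n,a,b,k,l in(("top",140,230,180,320),("side",130,220,230,370)):
    c=cams.camera(n); cv2.imwrite(f"pics/{n}6.png",cv2.resize(c["color"][a:b,k:l,::-1],None,fx=5.5,fy=5.5))
E
```

```text
t 10.65 p [0.4289 0.1586 0.0897] q [ 0.1106  0.543   1.9595 -0.0038  0.646   1.6863] F [ 0.0677 -0.1625  1.8752] Mo [-0.0632  0.0892 -0.0286] w 0.0224
x [ 1.     -0.0018 -0.0066] y [-0.0018 -1.      0.0031] z [-0.0066 -0.0031 -1.    ] yaw_y -90.10435031820609
```

View pics/side6.png

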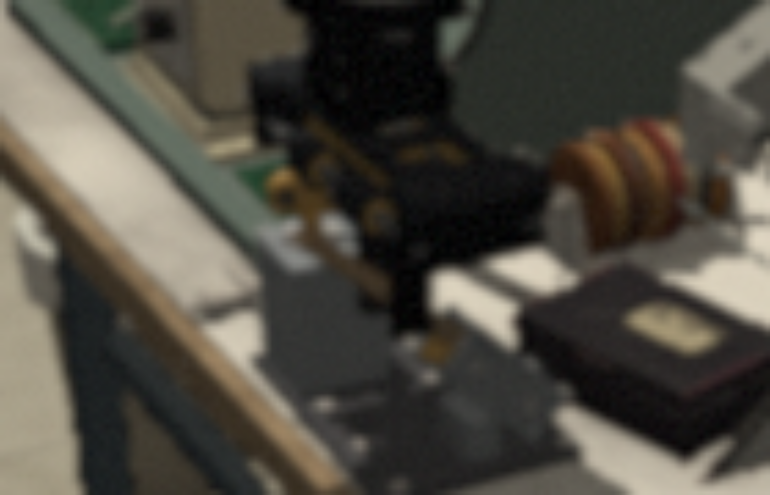

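The side view shows the fingers closed on the stick (near 410,290) above the guard mouth, and the width reads 22.4 mm. First a short pull along the slope.

{"fn": "send_rows", "kwargs": {"steps": [0, -0.004, 0, -0.004, 0, 0, -0.009, 0, -0.009, 0, 0, -0.014, 0, -0.014, 0], "force": 35}}

```text
time: 11.12
position: [0.4142, 0.1587, 0.104]
tool_rot: [1.0, -0.001, -0.004, 0.002]
ft_force: [-0.1, 0.7, -0.1]
grip_width: 0.0221
```

```bash
python3 - <<'E'
from st import *; show()
E
```

```text
t 11.12 p [0.4142 0.1587 0.104 ] q [ 0.1145  0.5028  1.9824 -0.0036  0.6643  1.6899] F [-0.0866  0.6623 -0.1015] Mo [-0.0655  0.1905  0.0079] w 0.0221
x [ 1.     -0.0018 -0.0076] y [-0.0018 -1.      0.0031] z [-0.0076 -0.0031 -1.    ] yaw_y -90.10085838736677
```

{"fn": "send_rows", "kwargs": {"steps": [0, -0.008, 0, -0.008, 0, 0, -0.016, 0, -0.016, 0, 0, -0.024, 0, -0.024, 0, 0, -0.032, 0, -0.032, 0, 0, -0.04, 0, -0.04, 0, 0, -0.048, 0, -0.048, 0, 0, -0.05, 0, -0.07, 0, 0, -0.05, 0, -0.1, 0]}}

```text
time: 12.12
position: [0.3636, 0.159, 0.2049]
tool_rot: [1.0, -0.001, -0.005, 0.002]
ft_force: [0.7, 1.0, -0.3]
grip_width: 0.0221
```

```bash
python3 - <<'E'
from st import *; show()
from rig import cams; import cv2
for n,a,b,k,l in(("top",140,230,180,320),("side",110,220,210,370)):
    c=cams.camera(n); cv2.imwrite(f"pics/{n}7.png",cv2.resize(c["color"][a:b,k:l,::-1],None,fx=5,fy=5))
E
```

```text
t 12.12 p [0.3636 0.159  0.2049] q [ 0.1303  0.2552  1.9864 -0.0026  0.9104  1.7045] F [ 0.6637  1.0098 -0.3218] Mo [-0.0272  0.1587 -0.0096] w 0.0221
x [ 0.9999 -0.0018 -0.01  ] y [-0.0018 -1.      0.0034] z [-0.01   -0.0034 -0.9999] yaw_y -90.10145139099684
```

View pics/side7.png

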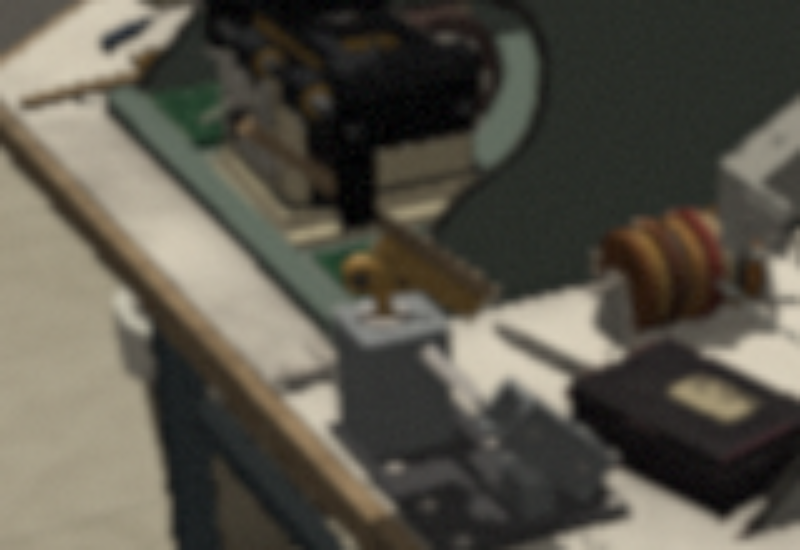

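View pics/top7.png

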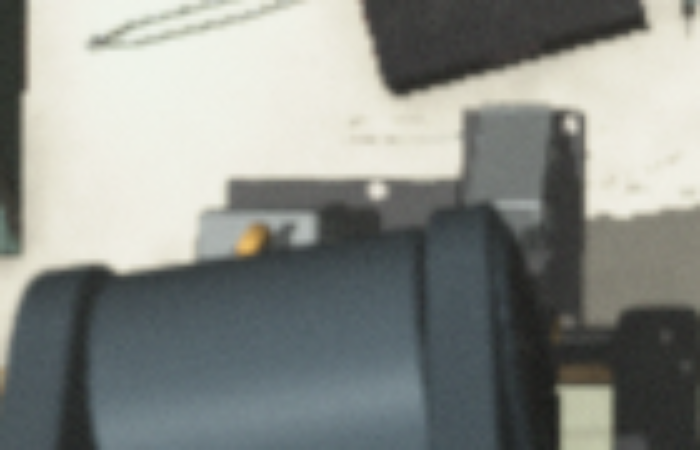

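The brush is clear of the guard: the side view shows the guard empty at (555,440) and the bristle block hanging free at (440,270), leaning about 45°. I can't tilt the tool, so I'll swivel the brush in the fingers by pressing the bristles flat on a clear patch of bench.

{"fn": "send_rows", "kwargs": {"steps": [0, 0.008, 0.025, 0, 0, 0, 0.018, 0.055, 0, 0, 0, 0.028, 0.085, 0, 0, 0, 0.036, 0.109, 0, 0, 0, 0.036, 0.109, 0.03, 0, 0, 0.036, 0.109, 0.07, 0, 0, 0.036, 0.109, 0.1, 0, 0, 0.036, 0.109, 0.1, 0]}}

```text
time: 13.22
position: [0.4001, 0.0504, 0.1053]
tool_rot: [1.0, -0.001, -0.004, 0.001]
ft_force: [-0.9, -0.0, -0.3]
grip_width: 0.0223
```

```bash
python3 - <<'E'
from st import *; show()
from rig import cams; import cv2
for n,a,b,k,l in(("top",120,230,230,390),("side",110,230,240,400)):
    c=cams.camera(n); cv2.imwrite(f"pics/{n}8.png",cv2.resize(c["color"][a:b,k:l,::-1],None,fx=5,fy=5))
E
```

```text
t 13.22 p [0.4001 0.0504 0.1053] q [-0.1518  0.4677  2.0789 -0.0041  0.6023  1.4244] F [-0.8558 -0.047  -0.3114] Mo [-0.0241  0.0912  0.0464] w 0.0223
x [ 1.     -0.002  -0.0076] y [-0.0019 -1.      0.0012] z [-0.0076 -0.0012 -1.    ] yaw_y -90.11137583636113
```

View pics/side8.png

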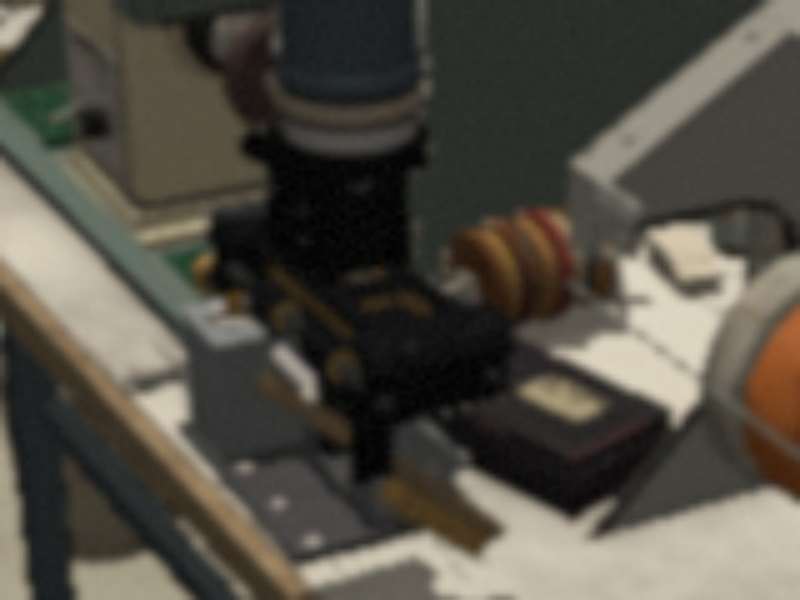

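View pics/top8.png

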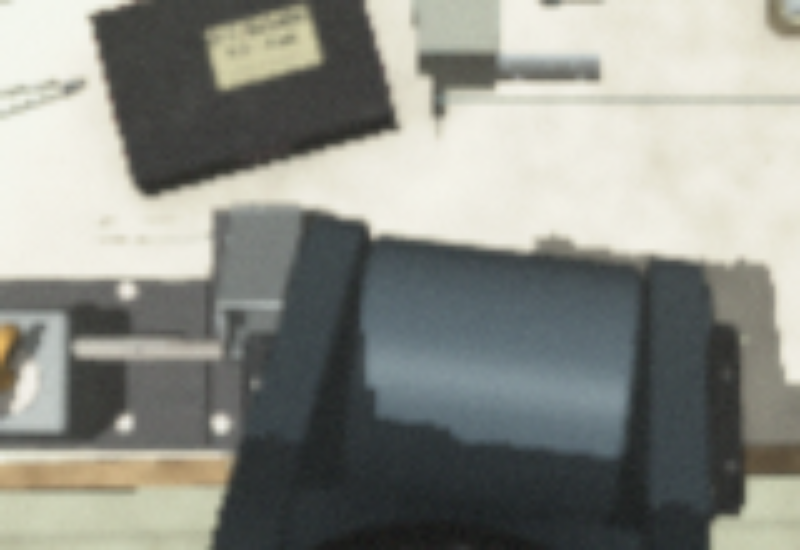

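The side view shows the brush still firm at about 45°, low end at (480,530). At the bottom the gripper body would come close to the holder, so I'll move 5 cm further right before pressing.

{"fn": "send_rows", "kwargs": {"steps": [0, 0, 0.025, 0, 0, 0, 0, 0.05, 0, 0, 0, 0, 0.05, 0.012, 0, 0, 0, 0.05, 0.025, 0, 0, 0, 0.05, 0.025, 0]}}

```text
time: 13.95
position: [0.4026, -0.0, 0.083]
tool_rot: [1.0, -0.001, -0.0, 0.001]
ft_force: [-0.2, 0.3, -0.4]
grip_width: 0.0224
```

{"fn": "send_rows", "kwargs": {"steps": [0, 0, 0, 0, 0, 0, 0, 0, 0.006, 0, 0, 0, 0, 0.012, 0, 0, 0, 0, 0.018, 0], "force": 8}}

```text
time: 14.45
position: [0.4013, 0.0003, 0.0647]
tool_rot: [1.0, -0.001, -0.002, 0.001]
ft_force: [-2.0, 1.6, 2.6]
grip_width: 0.0224
```

```bash
python3 - <<'E'
from st import *; show()
from rig import cams; import cv2
for n,a,b,k,l in(("side",140,260,260,420),):
    c=cams.camera(n); cv2.imwrite(f"pics/{n}9.png",cv2.resize(c["color"][a:b,k:l,::-1],None,fx=5,fy=5))
E
```

```text
t 14.45 p [0.4013 0.0003 0.0647] q [-0.2774  0.5627  2.1158 -0.0058  0.4655  1.2999] F [-1.9669  1.6044  2.5681] Mo [-0.0653  0.4372 -0.0271] w 0.0224
x [ 1.     -0.0014 -0.003 ] y [-0.0014 -1.      0.0018] z [-0.003  -0.0018 -1.    ] yaw_y -90.08107909179702
```

View pics/side9.png

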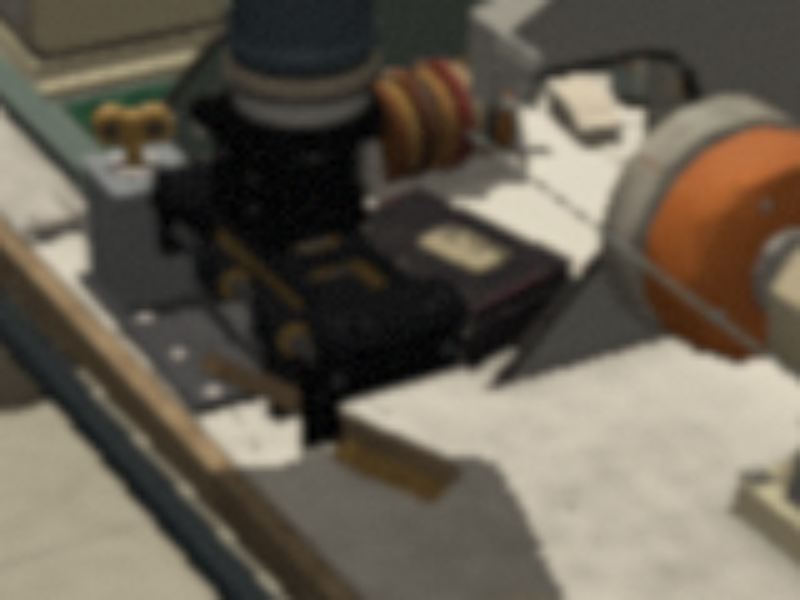

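Contact has begun: 2.6 N upward, with the low bristle corner on the bench near (430,495). I'll keep going down.

{"fn": "send_rows", "kwargs": {"steps": [0, 0, 0, 0.005, 0, 0, 0, 0, 0.01, 0, 0, 0, 0, 0.015, 0, 0, 0, 0, 0.02, 0, 0, 0, 0, 0.025, 0, 0, 0, 0, 0.03, 0], "force": 6}}

```text
time: 15.25
position: [0.4015, 0.0002, 0.0337]
tool_rot: [1.0, -0.001, -0.001, 0.001]
ft_force: [-0.1, 0.1, 0.1]
grip_width: 0.0225
```

```bash
python3 - <<'E'
from st import *; show()
from rig import cams; import cv2
for n,a,b,k,l in(("side",140,260,260,420),):
    c=cams.camera(n); cv2.imwrite(f"pics/{n}10.png",cv2.resize(c["color"][a:b,k:l,::-1],None,fx=5,fy=5))
E
```

```text
t 15.25 p [0.4015 0.0002 0.0337] q [-0.2777  0.6405  2.1309 -0.0069  0.3723  1.3011] F [-0.1309  0.0954  0.0598] Mo [-0.0272  0.2209 -0.0452] w 0.0225
x [ 1.     -0.0016 -0.0027] y [-0.0016 -1.      0.0018] z [-0.0027 -0.0018 -1.    ] yaw_y -90.08893711799236
```

View pics/side10.png

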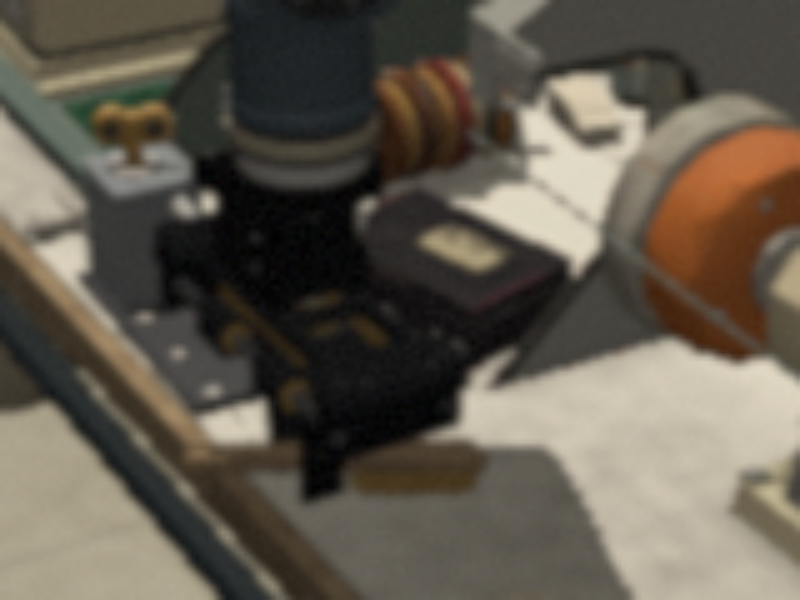

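It swivels as planned: the stick now lies much flatter, running from (200,455) to (480,460). Down the remaining way, slowly.

{"fn": "send_rows", "kwargs": {"steps": [0, 0, 0, 0.005, 0, 0, 0, 0, 0.01, 0, 0, 0, 0, 0.015, 0, 0, 0, 0, 0.019, 0, 0, 0, 0, 0.022, 0]}}

```text
time: 15.92
position: [0.4013, 0.0001, 0.0111]
tool_rot: [1.0, -0.001, -0.002, 0.001]
ft_force: [-0.4, 0.3, 1.1]
grip_width: 0.0228
```

```bash
cat > look.py <<'E'
import sys
from st import *; show()
from rig import cams; import cv2
from h import *
n=sys.argv[1]; a,b,k,l=map(int,sys.argv[2:6])
c=cams.camera("side"); np.savez("last.npz",**c); cv2.imwrite(f"pics/s_{n}.png",cv2.resize(c["color"][a:b,k:l,::-1],None,fx=5,fy=5))
E
python3 look.py a 140 260 260 420
```

```text
t 15.93 p [0.4013 0.0001 0.0111] q [-0.2779  0.6987  2.1385 -0.0082  0.3071  1.3024] F [-0.3545  0.2765  1.0537] Mo [-0.0367  0.1812  0.0144] w 0.0228
x [ 1.     -0.0017 -0.0033] y [-0.0017 -1.      0.0016] z [-0.0034 -0.0016 -1.    ] yaw_y -90.0998137804682
```

View pics/s_a.png

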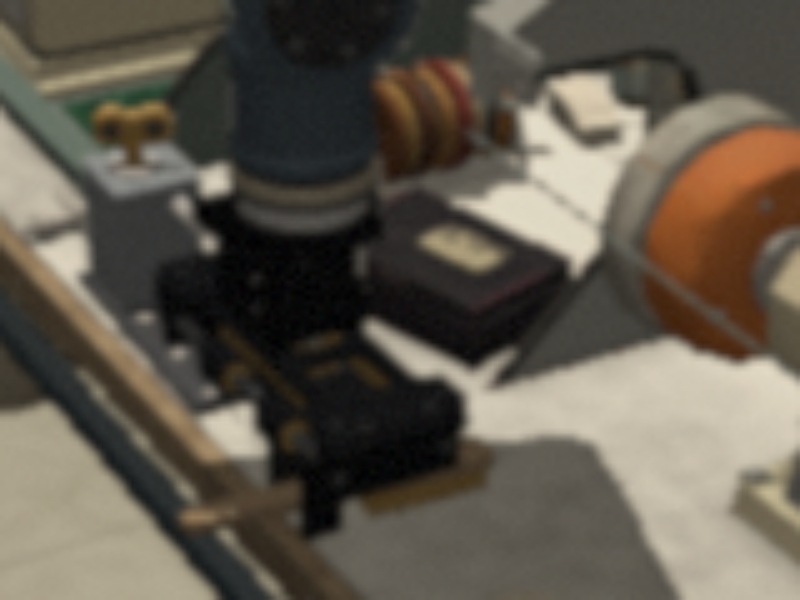

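```bash
cat > lev.py <<'E'
import numpy as np,cv2
from h import *
from st import o
c=dict(np.load("last.npz")); P=cloud(c); p=o["position"]
hsv=cv2.cvtColor(c["color"],cv2.COLOR_RGB2HSV)
m=(hsv[...,0]>7)&(hsv[...,0]<28)&(hsv[...,1]>50)&(abs(P[...,1]-p[1])<.016)&(abs(P[...,0]-p[0])<.13)&(abs(P[...,2]-p[2]-.01)<.04)&(P[...,2]>.006)
q=P[m]
for a in np.arange(-.13,.13,.01):
    k=abs(q[:,0]-p[0]-a)<.005
    if k.sum()>2: print(round(a,2),k.sum(),"y",q[k,1].min().round(4),q[k,1].max().round(4),"z min/max",q[k,2].min().round(4),q[k,2].max().round(4))
E
python3 lev.py
```

```text
-0.07 16 y -0.0057 0.0058 z min/max 0.0272 0.0369
-0.06 20 y -0.0098 0.0069 z min/max 0.0261 0.0366
-0.05 26 y -0.0084 0.0077 z min/max 0.025 0.0355
-0.04 19 y -0.0083 0.0071 z min/max 0.0254 0.0346
-0.03 26 y -0.0085 0.009 z min/max 0.0232 0.0338
-0.02 18 y -0.0086 0.0051 z min/max 0.0236 0.0346
-0.01 33 y -0.0132 0.0145 z min/max 0.0121 0.0499
-0.0 6 y 0.0087 0.015 z min/max 0.0281 0.0412
0.03 8 y -0.0094 0.0067 z min/max 0.0067 0.0164
0.04 14 y -0.0107 -0.0052 z min/max 0.0068 0.0198
0.05 13 y -0.011 -0.0042 z min/max 0.0062 0.0215
0.06 14 y -0.0122 -0.005 z min/max 0.0069 0.0226
0.07 14 y -0.0131 -0.0049 z min/max 0.009 0.0213
0.08 13 y -0.0124 -0.0062 z min/max 0.0071 0.0212
0.09 21 y -0.0112 0.0044 z min/max 0.0084 0.0236
0.1 30 y -0.0124 0.0126 z min/max 0.0062 0.0253
```

{"fn": "send_rows", "kwargs": {"steps": [0, 0, 0, 0.002, 0, 0, 0, 0, 0.004, 0, 0, 0, 0, 0.006, 0, 0, 0, 0, 0.006, 0]}}

```text
time: 16.48
position: [0.4013, 0.0001, 0.0048]
tool_rot: [1.0, -0.001, -0.002, 0.001]
ft_force: [0.8, -0.3, 0.1]
grip_width: 0.0222
```

```bash
python3 look.py b 140 260 260 420; python3 lev.py
```

```text
t 16.48 p [0.4013 0.0001 0.0048] q [-0.278   0.715   2.14   -0.0086  0.2897  1.3029] F [ 0.8312 -0.2538  0.0653] Mo [-0.0022  0.1864  0.0082] w 0.0222
x [ 1.     -0.0018 -0.0036] y [-0.0018 -1.      0.0015] z [-0.0036 -0.0015 -1.    ] yaw_y -90.10289301590747
-0.07 16 y -0.0082 0.0058 z min/max 0.0158 0.0266
-0.06 21 y -0.0074 0.0126 z min/max 0.016 0.0264
-0.05 23 y -0.0078 0.0087 z min/max 0.0162 0.0279
-0.04 24 y -0.0085 0.0076 z min/max 0.0158 0.0271
-0.03 21 y -0.0078 0.0089 z min/max 0.0153 0.0273
-0.02 23 y -0.0095 0.0111 z min/max 0.0165 0.0257
-0.01 34 y -0.0141 0.0154 z min/max 0.01 0.0415
-0.0 5 y 0.0074 0.0126 z min/max 0.0229 0.0272
0.04 9 y -0.0107 -0.002 z min/max 0.0067 0.0108
0.05 8 y -0.0085 -0.0026 z min/max 0.0064 0.0112
0.06 8 y -0.0095 -0.0049 z min/max 0.0063 0.0125
0.07 5 y -0.0089 -0.0076 z min/max 0.0084 0.0122
0.08 9 y -0.0122 -0.0054 z min/max 0.0065 0.025
0.09 22 y -0.0147 0.0039 z min/max 0.0078 0.0225
0.1 27 y -0.0118 0.0068 z min/max 0.0069 0.024
```

Level now (the handle's height is constant to about 1 mm). Clamp firmly, then lift.

{"fn": "send_rows", "kwargs": {"steps": [0, 0, 0, 0, 0, 0, 0, 0, 0, 0, 0, 0, 0, 0, 0], "force": 45}}

```text
time: 16.9
position: [0.4014, 0.0001, 0.0049]
tool_rot: [1.0, -0.001, -0.002, 0.001]
ft_force: [-0.4, 0.3, -0.2]
grip_width: 0.0219
```

{"fn": "send_rows", "kwargs": {"steps": [0, 0, 0, -0.01, 0, 0, 0, 0, -0.04, 0, 0, 0, 0, -0.08, 0, 0, 0, 0, -0.12, 0, 0, 0, 0, -0.16, 0, 0, 0, 0, -0.2, 0, 0, 0, 0, -0.225, 0, 0, 0, 0, -0.24, 0]}}

```text
time: 17.9
position: [0.4021, 0.0006, 0.2469]
tool_rot: [1.0, -0.001, -0.0, 0.001]
ft_force: [0.5, -0.1, -0.4]
grip_width: 0.0219
```

{"fn": "send_rows", "kwargs": {"steps": [0, 0, 0, 0, 0, 0, 0, 0, 0, 0, 0, 0, 0, 0, 0, 0, 0, 0, 0, 0]}}

```text
time: 18.4
position: [0.4017, 0.0007, 0.2463]
tool_rot: [1.0, -0.001, -0.001, 0.001]
ft_force: [0.4, 0.6, 0.3]
grip_width: 0.022
```

```bash
python3 look.py c 60 180 260 420; python3 lev.py; python3 - <<'E'
import numpy as np,cv2
from h import *
from rig import cams
c=cams.camera("top"); cv2.imwrite("pics/top_end.png",c["color"][:,:,::-1])
c=dict(np.load("last.npz")); P=cloud(c); H=P[...,2]
m=(H>.104)&(H<.128)&(abs(P[...,0]-.433)<.035)&(abs(P[...,1]-.268)<.035)
q=P[m]; x=q[:,:2]-np.median(q[:,:2],0); v=np.linalg.svd(x,full_matrices=False)[2]
print("wing yaw",len(q),np.degrees(np.arctan2(v[0][1],v[0][0])))
E
```

```text
t 18.4 p [0.4017 0.0007 0.2463] q [-0.2764  0.1887  1.925  -0.0028  1.0295  1.2976] F [0.361  0.5577 0.2895] Mo [-0.0096  0.1417  0.0291] w 0.022
x [ 1.     -0.0017 -0.0022] y [-0.0017 -1.      0.0019] z [-0.0022 -0.0019 -1.    ] yaw_y -90.09630678243722
-0.07 16 y -0.0043 0.0071 z min/max 0.2592 0.2677
-0.06 27 y -0.0079 0.0098 z min/max 0.2594 0.2677
-0.05 27 y -0.0096 0.0085 z min/max 0.2571 0.2679
-0.04 22 y -0.0074 0.0093 z min/max 0.259 0.2679
-0.03 25 y -0.0092 0.0087 z min/max 0.2567 0.2666
-0.02 26 y -0.0105 0.009 z min/max 0.2565 0.2671
-0.01 34 y -0.0129 0.0138 z min/max 0.2465 0.2841
-0.0 6 y 0.0039 0.0139 z min/max 0.2649 0.2922
0.02 17 y -0.0093 0.0022 z min/max 0.2552 0.2659
0.03 29 y -0.0112 0.0107 z min/max 0.2487 0.2656
0.04 51 y -0.0106 0.0071 z min/max 0.2403 0.2655
0.05 47 y -0.0101 0.0133 z min/max 0.2397 0.265
0.06 51 y -0.0126 0.0148 z min/max 0.2402 0.2652
0.07 39 y -0.0108 0.0117 z min/max 0.2406 0.2648
0.08 46 y -0.0106 0.0099 z min/max 0.2393 0.2644
0.09 46 y -0.0134 0.0118 z min/max 0.2396 0.2643
0.1 40 y -0.013 0.0125 z min/max 0.2394 0.2642
0.11 7 y -0.0066 0.0075 z min/max 0.2587 0.2636
wing yaw 113 -25.21384012922163
```

View pics/s_c.png

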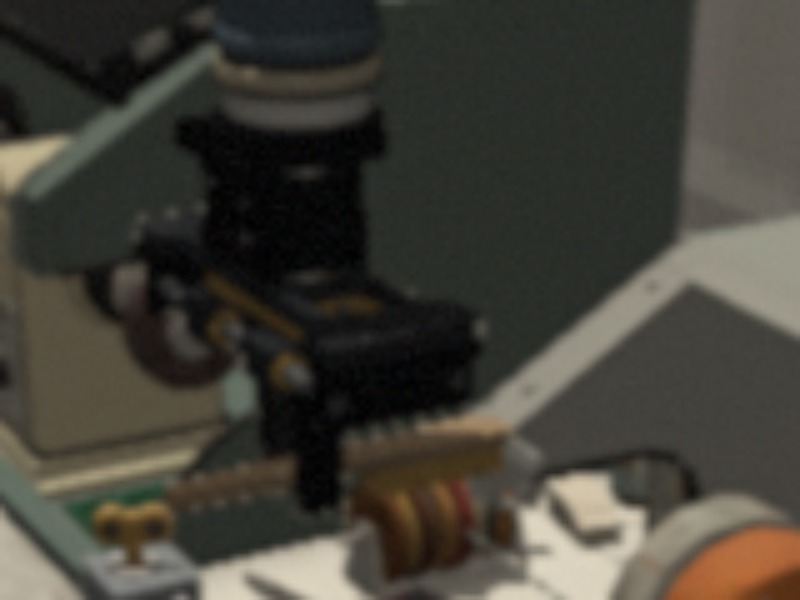

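View pics/top_end.png

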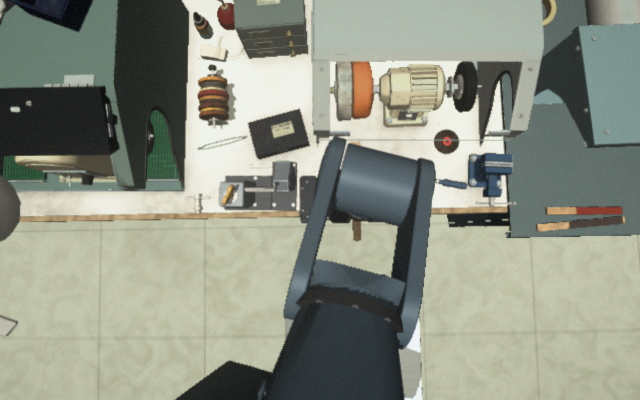

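The side view shows the brush level, with its bristle block underneath at (430,470). In the top view the chuck key (200,203) and screwdriver (452,183) lie where they did. The arm hides the felt wheel there, so I'll check it in the side view and then hand in.

```bash
python3 - <<'E'
import numpy as np
from h import *
for f in("side0","last"):
    c=dict(np.load(f+".npz")); P=cloud(c)
    m=(P[...,2]>.008)&(P[...,2]<.02)&(abs(P[...,0]-.45)<.05)&(abs(P[...,1]+.13)<.05)
    print(f,m.sum(),P[m].mean(0))
from rig import hand_in; print(hand_in())
E
```

```text
side0 264 [ 0.44801448 -0.1340963   0.01339815]
last 264 [ 0.44788097 -0.13413949  0.01357848]
the job is handed in; nothing more can be done
None
```

I wound the key to its stop, drew the brush out of the guard and handed the job in with the brush held level, bristles down. `hand_in()` gives no verdict, so these are my own last checks:

| Check | Last reading |
|---|---|
| Key | About 3.6 rad, from the fingers' turn and the wing's measured angle; the angle had not changed at the end |
| Brush tilt | About 1 to 2° off level (limit 15°) |
| Brush middle | About 26 cm above the bench |
| Grip | Stick held at 22 mm, grip set to 45 N, arm at rest |
| Felt wheel | Moved less than 1 mm, measured in the side view |
| Screwdriver and chuck key | Look unmoved in the top view; not measured |
| Time | About 18.5 s of 66 s |

- **Winding:** I wound the key in parts, with one continuous grasp and no regrips.
- **Levelling:** The tool cannot tilt, so I gripped lightly and pressed the bristles flat on a clear patch of bench. The brush swivelled level in the fingers; then I clamped hard and lifted.
- **Key grasp:** My first approach to the key was 5 mm off along the wing because the arm was still settling. I corrected it before closing the fingers on the wing.
- **Disagreement:** The middle of the winder housing measured about 5 mm further back than the wing's axis. I used the wing's own position, and the keeper bar's position agreed with it.

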